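Hang the slide rack up to drip

TASK

Pull the steel slide rack straight out of its sloping spring-clip dock and hang it by its handle on the hook of the retort stand, so that it hangs free and level over the drip tray and has stopped swinging. The glass slides only stand in the rack, so do not tip it over on the way, and leave the timer, the foil cup and the reagent bottle where they are.

Things in the scene. Friction and masses are not known exactly. Their poses are not given: they have to be found in the camera images.
- slide_rack: Loose steel rack of glass slides, 0.25 kg. Origin: centre of underside; z up, half-turn symmetric. Basket 40 (x) x 96 (y) mm, slides up to z = 57; two 7 mm uprights at y = +-44 carry a flat grip bar 12 (x) x 100 (y) mm, z = 112 to 146. The hook goes along x through the window below the bar. At first it leans 26 deg toward the robot; its z is the way out; the detent yields at 10 to 20 N.
- handle_underside (a point): Point on the slide rack: centre of the underside of the grip bar (x = 0, y = 0, z = 112 mm in the rack's frame). Axes as the rack's.
- dock: Fixed grey plastic dock, base 150 x 150 x 8 mm, origin at centre of underside, z up; -x roughly faces the robot. Its pocket, 36 mm deep with 1.5 mm play on the rack's broad faces, leans 26 deg toward -x; pocket floor centre at [20, 0, 45] mm. Spring rollers in black housings at its ends (80 mm either side of the middle) hold the rack.
- hook_stand: Fixed retort stand, grey base 150 (x) x 120 (y) x 10 mm, x = -65 to 85, origin on its underside, z up. 12 mm rod at x = 75, 225 mm high; from it a flat strip hook, 24 mm wide, 6 mm thick, its top 185 mm high, runs to x = -78 (roughly toward the robot), where its end turns up to z = 207. It can twist a little in its rubber bush. Clear drip tray (83 x 120 x 32 mm) fixed under it.
- hook_middle (a point): Top of the hook arm midway between rod and turned-up end, 185 mm above the worktop: the rack's bar should rest here, across the arm. Axes as the stand's: -x runs out along the arm to the turned-up end (65 mm from here, its top 22 mm above this point); the rubber bush at the rod is 55 mm away at +x.
- timer: Bystander: small white timer, 62 x 62 x 19 mm, origin at the centre of its underside.
- foil_cup: Bystander: white plastic cup with crumpled foil, 63 mm wide, 73 mm high, origin at the centre of its underside.
- bottle: Bystander: white reagent bottle with a black cap, 50 mm wide, 117 mm high, origin at the centre of its underside.

How it is judged:
By the outcome, as a careful person would: the job done as asked, in the order asked, and still so for the second after the job is handed in, with the robot touching nothing.
It also fails if it takes over 51 s, if anything falls off the work surface, if the arm or the gripper's body presses on something with over 40 N, if the wrist force passes 120 N, or if a joint passes its speed limit or range.

ROBOT

A 7-joint arm with a two-finger parallel gripper is mounted at the origin on a cart in front of the work surface, level with it; the furniture and walls round the work are solid. World frame = base frame: x ahead of the robot, y to its left, z up, the work surface at z = 0. Lengths are in m, angles in degrees, forces in N, time in s.
With the tool pointing down it reaches from about 0.4 to 0.85 m from the base axis. Payload 4.5 kg.
Tool frame: the origin (TCP) lies between the finger pads; the fingertips stand 8 mm ahead of it and the grasp point (between the pads) lies 11 mm behind it; x points along the fingers, y is the direction in which the jaws open and shut, and the axes are right-handed (so a half turn about x gives the same grasp; the last joint's range is limited). The gripper opens to 88 mm and grips with 3 to 60 N. Pads are 18 mm wide; open, the fingers measure 123 mm over their backs; the gripper's body (75 mm by 187 mm) begins 45 mm behind the grasp point.
Start: joints at [70.806, 39.483, -11.15, 89.685, 9.013, 51.709, -12.324], TCP at [0.225, -0.583, 0.247] pointing down, gripper open.
Joint ranges: [-172.22, 172.22], [-26.19, 119.32], [-84.43, 86.54], [7.71, 146.69], [-57.33, 237.33], [2.42, 119.75], [-152.13, 152.13]. Speed limits (degrees/s): [147.25, 147.25, 180, 180, 180, 180, 180].

INTERFACE

Orientations are given as [roll, pitch, yaw] about the fixed x, y, z axes, in that order (R = Rz(yaw) Ry(pitch) Rx(roll)).
In Python, from rig import env, vision, order gives the robot as it stands. The module is installed in compiled form; this text tells all that it offers.
- The arm moves only by the tool drive_tool, never from a script. Its arguments are lists of equal length, an entry for each row: "translation": the shift along the world's x, y, z in cm, a list of three; "twist": the turn, a rotation vector about the world's x, y, z in rad, a list of three; "claw": the closure, from -1 (fully open) to 1 (shut), so that 0 is half open. A call has 1 to 8 rows; each row is the pose to reach, as a shift and turn from the pose commanded when the call began; what a row does not reach only later rows make up. A row lasts 1/12 s, in which the tool goes at most 41.7 mm and 7.16 degrees, less where a joint would pass 70% of its speed; a pose out of reach is approached as far as the arm can. A call with a gripper value outside its range is refused whole. The fingers move at their own pace and stop on an object; "force" is the grip in N (left out, the last holds). Time passes only in rows, so rows that repeat a pose let the fingers close. It gives the time, the measured TCP pose, the force and the opening at its end, in the units of the state.
- env.sense(): the state, without advancing time (a new reading comes with each control period).
- vision.capture(name): name is "side" or "top"; returns (picture, depth): 400x640x3 uint8, blue, green, red; 400x640 float32, m along the optical axis (not along the pixel's ray), 0 where there is no reading.
- vision.get_calibration(name): a dict with "intrinsics" (3x3 intrinsics, pixels), "world_from_camera" (4x4, takes a point from camera to world coordinates). Camera axes: x right, y down, z forward; pixel columns grow to the right and rows downward; lengths in m; the calibration is good to about 2 mm. A picture is of the moment at which its call begins. get_calibration takes no time and is no camera call.
- order.sign_off(): hands the job in, once; it reports no verdict.
The state is a dict: "time": time; "joints": joint angles; "qd": joint speeds; "tau": joint torques, N m; "tool_pos": TCP position; "ee_rot": TCP orientation; "contact_force": force on the tool from outside, world axes, zero at the start; "torque": the same for the moment, N m; "opening": finger opening in m.
Only numpy, scipy, OpenCV 4.12 (cv2) and the standard library are available. Lean on these libraries where they do the work, as an engineer would, in place of code of your own. Each camera call takes 0.05 s, during which the arm holds its last target. There are 200 camera calls.

## Working session

There is one attempt and no reset: what is moved stays moved. The work goes in short steps, Python scripts to look and compute and a tool call to move; the robot and the scene stay as the last step left them, time stands still between calls to the robot, and variables do not carry over. Pictures are saved under pics/ and viewed, about 8 in all and at most 12, crops included, and the job is handed in when it is done.

Besides the shell and the picture viewer there is one more tool, called after "Emit:" as a command line: name --argument value ..., lists and objects as JSON in quotes. drive_tool: Moves the arm, as the interface text tells. Its arguments: {"type":"object","properties":{"translation":{"type":"array"},"twist":{"type":"array"},"claw":{"type":"array"},"force":{"type":"number"}},"required":["translation","twist","claw"]}

```bash
mkdir -p pics; python3 - <<'E'
from rig import env, vision
import cv2,numpy as np
print(env.sense())
for n in("side","top"):
    p,d=vision.capture(n);c=vision.get_calibration(n)
    cv2.imwrite(f"pics/{n}0.png",p);np.savez(f"{n}0.npz",p=p,d=d)
    print(n,np.round(c["intrinsics"],1).tolist(),np.round(c["world_from_camera"],4).tolist(),(d>0).mean())
E
```

```text
{'time': 0.0, 'joints': array([ 70.80565719,  39.53264088, -11.14313361,  89.7436048 ,
         9.01322908,  51.70980646, -12.32647547]), 'qd': array([ 0.04251198,  0.02602301, -0.02487388, -0.02708708, -0.00169648,
        0.04733945, -0.05855069]), 'tau': array([-2.61261193e-04, -5.27549636e+01, -1.26668617e+00, -1.53425771e+01,
       -5.25380380e-02,  6.51829483e-03,  2.02504243e-04]), 'tool_pos': array([ 0.22503047, -0.5824312 ,  0.24592107]), 'ee_rot': array([-84.94941605,  89.89576082, 116.18311176]), 'contact_force': array([-0.4079041 ,  0.1091946 ,  0.11752027]), 'torque': array([ 0.01302882, -0.00915658,  0.00998064]), 'opening': 0.08819103558664858}
side [[386.2, 0.0, 312.2], [0.0, 386.2, 194.6], [0.0, 0.0, 1.0]] [[-0.9532, -0.1202, 0.2773, 0.1555], [-0.3019, 0.4238, -0.854, 1.0672], [-0.0149, -0.8978, -0.4402, 0.6729], [0.0, 0.0, 0.0, 1.0]] 0.94443359375
top [[498.7, 0.0, 316.4], [0.0, 498.7, 199.3], [0.0, 0.0, 1.0]] [[-0.0217, -0.9905, 0.1356, 0.3222], [-0.9997, 0.0207, -0.0088, 0.0023], [0.0059, -0.1358, -0.9907, 1.3857], [0.0, 0.0, 0.0, 1.0]] 0.99604296875
```

View pics/side0.png

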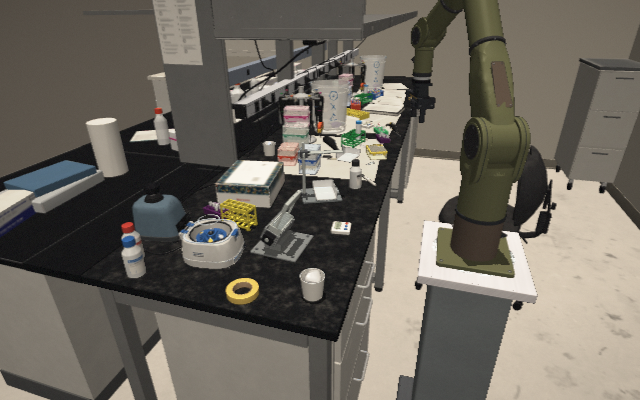

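View pics/top0.png

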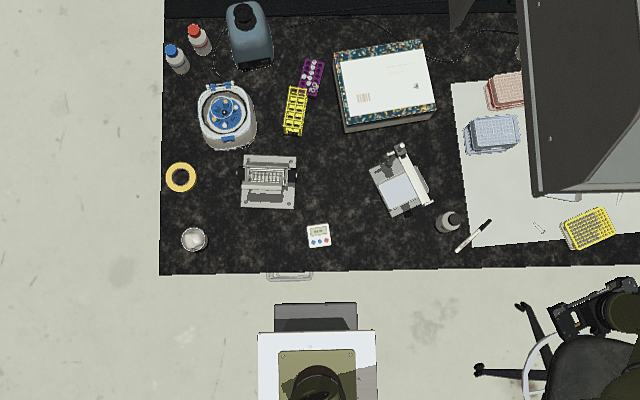

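Side: the dock with the leaning rack is at about (285,240), stand (318,175), timer (341,228), cup (312,284), bottle (355,176). Top: dock (268,182), stand (403,180), timer (318,236), bottle (449,222), cup (194,239).

```bash
cat > h.py <<'E'
import numpy as np,cv2
from rig import env,vision
def cloud(n,d):
    c=vision.get_calibration(n);K=c["intrinsics"];T=c["world_from_camera"]
    v,u=np.mgrid[:400,:640]
    P=np.stack([(u-K[0,2])/K[0,0]*d,(v-K[1,2])/K[1,1]*d,d],-1)
    return P@T[:3,:3].T+T[:3,3]
def ray(n,u,v,z):
    c=vision.get_calibration(n);K=c["intrinsics"];T=c["world_from_camera"]
    r=T[:3,:3]@np.array([(u-K[0,2])/K[0,0],(v-K[1,2])/K[1,1],1]);o=T[:3,3]
    return o+r*(z-o[2])/r[2]
def proj(n,P):
    c=vision.get_calibration(n);K=c["intrinsics"];T=c["world_from_camera"]
    q=(np.atleast_2d(P)-T[:3,3])@T[:3,:3]@K.T
    return q[:,:2]/q[:,2:]
E
python3 - <<'E'
from h import *
a=np.load("top0.npz");p,d=a["p"],a["d"]
c1=cv2.resize(p[135:230,225:320],None,fx=6,fy=6,interpolation=cv2.INTER_CUBIC)[:, :390*2]
W=cloud("top",d)
c1=cv2.resize(p[135:225,230:305],None,fx=5.2,fy=5.2,interpolation=cv2.INTER_CUBIC)
c2=cv2.resize(p[135:225,365:440],None,fx=5.2,fy=5.2,interpolation=cv2.INTER_CUBIC)
cv2.imwrite("pics/topc.png",np.hstack([c1,c2]))
b=np.load("side0.npz");q=b["p"]
c1=cv2.resize(q[185:265,245:320],None,fx=5.2,fy=5.2,interpolation=cv2.INTER_CUBIC)
c2=cv2.resize(q[130:210,290:365],None,fx=5.2,fy=5.2,interpolation=cv2.INTER_CUBIC)
cv2.imwrite("pics/sidec.png",np.hstack([c1,c2]))
print("dock z map (mm), rows155-210 step4, cols 236-302 step4")
print((W[152:212:3,236:304:4,2]*1000).astype(int))
print("stand");print((W[138:222:4,370:438:4,2]*1000).astype(int))
for u,v in[(318,236),(194,239),(449,222),(385,80),(460,100),(580,100),(536,190)]:print(u,v,W[v,u].round(3))
E
```

```text
dock z map (mm), rows155-210 step4, cols 236-302 step4
[[ -1   3   3   2   1  -1  -3   2   2  -1   2  -1   0  -4  -3   0   0]
 [  4   4   9   5   8   8   2  -1  -1  -1  -1   0   0   0   4   0   0]
 [  0  -1   8  10   7  13   6   6   8   8   7   9   9  10   8   9   0]
 [  0   1   9   8   9   5   6   5   7   7   8   7  10   9   8   7  -2]
 [ -2  -1   5  80  80  75  76  74  78  74  73  63  70  68   5  -1   2]
 [  3  73  79  52  61  64  61  89  89  84  88  89  84  76   9   0  -3]
 [ -2  80  81  96 100  98  99  96  96  94  91  68  88  84  77  56   0]
 [ 67  82  78  92 101  98  95  90  81  82  67  58  80  77  81  66   0]
 [  3  79  72 102  94  92  88  84  78  72  60  61  75  78  77  70   5]
 [  3  76  70 115  94  90  86  80  79  66  63  44  65  68  74   2   0]
 [  4   0 157 158 160 157 152 153 153  69  64 142  61  36  68   3  -3]
 [  3   1 181 177 177 171 175 174 174 174 172 169  67  11   6  -3  -4]
 [  1   0 172 172 174 171 177 177 179 174 175 177   4   4  10   5   0]
 [ -1   1   8   5  11   9  12  11   5   8   7   8   7   8   7  -1  -2]
 [  0   3   7   8  12   6   8   5   5  12   8   2  
[... 1386 characters left out ...]
  1  33  15   8   9  15  14  11  10  12 182 186 186  -2   0]
 [  3   0   2  10  12  13  11  12   7  12   7  12 179 184 181  -1   0]
 [  7   4  -2   2  31   7  11  12  16  23  10  12   9 185 183 207   5]
 [  0   3  -3   0   5  13  10  47  12   9  10   5   2 183   0   1   1]
 [  1   2  -1   9   2  12   5   8   8   9   3  -6   1  -6   0   2  -6]
 [ -2  -1   1  -1   5   5   9   5   0  -1   2  -1   4  -1   4  -1   3]
 [  2   5   1   0  -3   0  -2   1  -1   3   0   2   0   1   0   0   2]]
318 236 [ 0.408 -0.012  0.018]
194 239 [0.404 0.314 0.073]
449 222 [ 0.431 -0.35   0.106]
385 80 [ 0.822 -0.202  0.091]
460 100 [ 0.793 -0.432 -0.002]
580 100 [ 0.542 -0.367  0.73 ]
536 190 [ 0.439 -0.36   0.592]
```

View pics/topc.png

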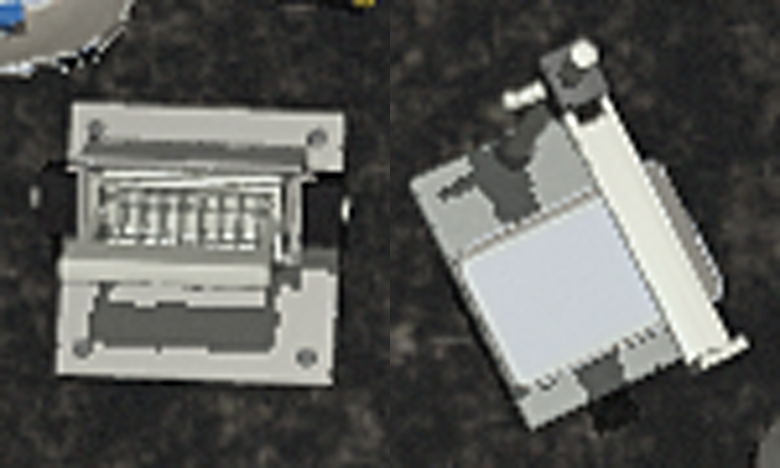

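View pics/sidec.png

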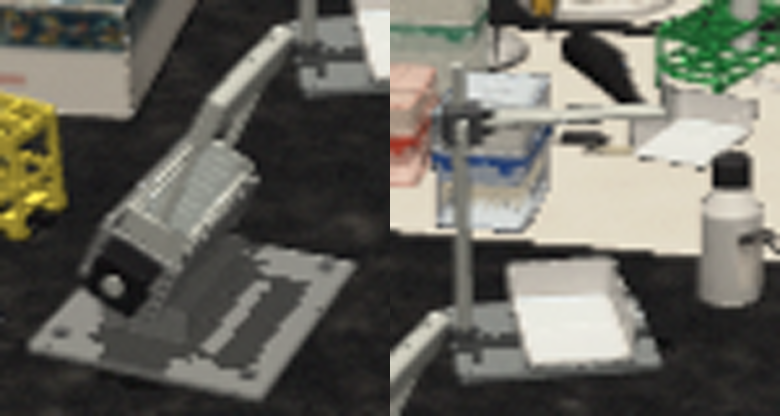

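```bash
python3 - <<'E'
from h import *
from scipy.spatial.transform import Rotation as R
a=np.load("top0.npz");p,d=a["p"],a["d"];W=cloud("top",d)
def fit(m,name):
    P=W[m]; c=P.mean(0); xy=(P[:,:2]*1000).astype(np.float32)
    r=cv2.minAreaRect(xy); pc=np.linalg.svd(P[:,:2]-c[:2],full_matrices=False)[2][0]
    print(name,m.sum(),c.round(4),"rect",np.round(r[0],1),np.round(r[1],1),round(r[2],1),"pca",np.degrees(np.arctan2(pc[1],pc[0])).round(2))
v,u=np.mgrid[:400,:640]
def reg(v0,v1,u0,u1):return (v>=v0)&(v<v1)&(u>=u0)&(u<u1)
Z=W[...,2]
# dock base by brightness
g=p.min(2)
m=reg(150,215,236,304)&(Z<.02)&(Z>-.01)&(g>110)
m=cv2.morphologyEx(m.astype(np.uint8),cv2.MORPH_OPEN,np.ones((2,2)))>0
fit(m,"dockbase")
r=cv2.minAreaRect(np.argwhere(m)[:,::-1].astype(np.float32));print(r)
for b in cv2.boxPoints(r):print(b,ray("top",*b,.008).round(4))
m2=reg(170,200,236,304)&(Z>.14);fit(m2,"bar")
# per-column bar edges
for lo,hi in((.165,.19),(.14,.165)):fit(reg(170,200,236,304)&(Z>lo)&(Z<hi),f"bar{lo}")
s=reg(145,210,384,434)&(Z>.17)&(Z<.2)&(g>150);s=cv2.morphologyEx(s.astype(np.uint8),cv2.MORPH_OPEN,np.ones((3,3)))>0
fit(s,"hook")
ms=reg(158,222,366,440)&(Z<.045)&(Z>.005)&(g>90);fit(ms,"standbase")
r=cv2.minAreaRect(np.argwhere(s)[:,::-1].astype(np.float32));print(r)
for b in cv2.boxPoints(r):print(b,ray("top",*b,.185).round(4))
t=reg(195,212,424,440)&(Z>.196);fit(t,"tip");print(np.argwhere(t)[:,::-1].tolist())
t=reg(140,152,396,412)&(Z>.215);fit(t,"rod")
s=env.sense();M=R.from_euler("xyz",s["ee_rot"],degrees=True).as_matrix();print(M.round(3))
b=np.load("side0.npz");V=cloud("side",b["d"]);np.save("V.npy",V)
zz=V[...,2];print("bar side pts")
mb=(V[...,0]>.4)&(V[...,0]<.6)&(abs(V[...,1]-.09)<.09)&(zz>.13)&(zz<.2);P=V[mb];print(mb.sum(),P.mean(0),P.min(0),P.max(0))
E
```

```text
dockbase 1010 [0.5523 0.1159 0.0134] rect [477.9 110.2] [338.3 170.8] 7.9 pca -177.93
((269.0424499511719, 182.52359008789062), (53.03685760498047, 52.29841613769531), 2.4895527362823486)
[241.41321 207.49623] [0.4923 0.199  0.008 ]
[243.68488 155.24718] [0.6406 0.1924 0.008 ]
[296.6717  157.55095] [0.6309 0.0432 0.008 ]
[294.40002 209.8    ] [0.4827 0.0519 0.008 ]
bar 322 [0.5243 0.1247 0.1783] rect [454.2  62.1] [277.9  82.7] 41.0 pca -106.65
bar0.165 248 [0.5228 0.1264 0.1747] rect [524.3 127. ] [99.7 17.5] 86.4 pca -93.98
bar0.14 72 [0.535  0.1222 0.1572] rect [536.  125.1] [99.5 14.6] 83.5 pca -94.98
hook 442 [ 0.5303 -0.2491  0.1856] rect [ 530.1 -249.5] [122.   23.7] 23.7 pca -155.6
standbase 1520 [ 0.5392 -0.2338  0.0145] rect [ 526.3 -256.3] [202.8 131.8] 22.8 pca -146.3
((414.5874938964844, 179.69789123535156), (50.15583801269531, 9.045328140258789), 62.78388977050781)
[399.09622 159.46484] [ 0.5813 -0.2138  0.185 ]
[407.1401  155.32797] [ 0.5913 -0.2341  0.185 ]
[430.07877 199.93094] [ 0.4793 -0.2848  0.185 ]
[422.03488 204.06781] [ 0.4696 -0.2647  0.185 ]
tip 29 [ 0.4648 -0.2653  0.2471] rect [ 400.2 -140.9] [  6.  326.2] 27.5 pca 118.04
[[431, 200], [432, 200], [429, 201], [430, 201], [431, 201], [432, 201], [433, 201], [427, 202], [428, 202], [429, 202], [430, 202], [431, 202], [432, 202], [425, 203], [426, 203], [427, 203], [428, 203], [429, 203], [430, 203], [424, 204], [425, 204], [426, 204], [427, 204], [428, 204], [424, 205], [425, 205], [426, 205], [424, 206], [433, 206]]
rod 27 [ 0.6065 -0.2139  0.2242] rect [ 606.8 -214.1] [10.8 10.8] 47.6 pca 125.97
[[-0.001  0.361 -0.933]
 [ 0.001 -0.933 -0.361]
 [-1.    -0.002  0.   ]]
bar side pts
172 [0.5213679  0.14198976 0.16428027] [0.50993972 0.0760072  0.13095015] [0.54219095 0.17953002 0.17821714]
```

```bash
cat >> h.py <<'E'
from scipy.spatial.transform import Rotation as R
def rackrot(yaw,lean): return R.from_euler("z",yaw,degrees=True)*R.from_euler("y",-lean,degrees=True)
def toolrot(yaw,lean):
    M=rackrot(yaw,lean).as_matrix();x=-M[:,2];y=M[:,0];return R.from_matrix(np.stack([x,y,np.cross(x,y)],1))
def go(Rt,pt,Rc=None,pc=None):
    s=env.sense()
    Rc=Rc or R.from_euler("xyz",s["ee_rot"],degrees=True);pc=s["tool_pos"] if pc is None else np.array(pc)
    print("cm",((np.array(pt)-pc)*100).round(2),"rv",(Rt*Rc.inv()).as_rotvec().round(4),"|deg|",np.degrees((Rt*Rc.inv()).magnitude()).round(1))
E
python3 - <<'E'
from h import *
go(toolrot(-3.5,26),[.485,.1284,.248])
print([ray("top",u,v,z).round(4) for u,v,z in[(429,203,.207)]])
# predicted bar corners vs image
M=rackrot(-3.5,26).as_matrix();o=np.array([.52,.1262,.176])
c=[o+M@np.array([x,y,0]) for x in(-.006,.006) for y in(-.05,.05)]
print(proj("top",c).round(1).tolist(),proj("side",c).round(1).tolist())
E
```

```text
cm [25.99 71.09  0.2 ] rv [-0.2837 -0.3881  1.1202] |deg| 69.8
[array([ 0.4691, -0.2766,  0.207 ])]
[[281.6, 190.6], [241.0, 189.0], [281.7, 186.0], [240.9, 184.3]] [[301.3, 189.9], [287.6, 204.4], [298.0, 187.8], [284.0, 202.1]]
```

Emit:
drive_tool --translation '[[1.5,4,2],[3,8,4],[4.5,12,5],[6,16,5],[7.5,20,5],[9,24,5],[10.5,28,5],[12,32,5]]' --twist '[[-0.015,-0.02,0.06],[-0.03,-0.04,0.12],[-0.05,-0.07,0.2],[-0.07,-0.1,0.28],[-0.09,-0.12,0.35],[-0.11,-0.15,0.43],[-0.13,-0.17,0.5],[-0.14,-0.19,0.56]]' --claw '[-1,-1,-1,-1,-1,-1,-1,-1]'

```text
time: 0.77
tool_pos: [0.3387, -0.2775, 0.2967]
ee_rot: [106.3, 76.6, -20.1]
contact_force: [1.4, 0.3, 0.2]
opening: 0.0881
```

```bash
python3 - <<'E'
from h import *
print(env.sense()["joints"].round(1));go(toolrot(-3.5,26),[.485,.1284,.248])
E
```

```text
[ 54.1  18.1 -24.3 126.4  11.4  24.3 -14.6]
cm [14.63 40.59 -4.87] rv [-0.1403 -0.1962  0.5578] |deg| 34.8
```

Emit:
drive_tool --translation '[[1.3,3.8,0],[2.6,7.6,0],[3.9,11.4,0],[5.2,15.2,0],[6.6,19,0],[8,22.8,0],[9.3,26.6,0],[10.7,30.4,0]]' --twist '[[-0.02,-0.03,0.08],[-0.04,-0.05,0.15],[-0.05,-0.08,0.22],[-0.07,-0.1,0.29],[-0.09,-0.13,0.36],[-0.11,-0.15,0.43],[-0.13,-0.18,0.5],[-0.14,-0.2,0.56]]' --claw '[-1,-1,-1,-1,-1,-1,-1,-1]'

```text
time: 1.43
tool_pos: [0.4217, -0.0534, 0.2985]
ee_rot: [91.1, 65.2, -6.3]
contact_force: [-0.1, -0.1, -0.4]
opening: 0.0881
```

Emit:
drive_tool --translation '[[1.1,3,-1.5],[2.2,6,-3],[3.3,8.7,-4.8],[3.3,8.7,-4.8],[3.3,8.7,-4.8]]' --twist '[[0,0,0],[0,0,0],[0,0,0],[0,0,0],[0,0,0]]' --claw '[-1,-1,-1,-1,-1]'

```text
time: 1.85
tool_pos: [0.4347, -0.0117, 0.2686]
ee_rot: [88.8, 66.3, -9.1]
contact_force: [0.7, -0.3, -0.5]
opening: 0.0881
```

```bash
python3 - <<'E'
from h import *
print(env.sense()["joints"].round(1));go(toolrot(-3.5,26),[.485,.1284,.248]);go(toolrot(-3.5,26),[.5287,.1257,.158])
E
```

```text
[  -5.6   18.6   -6.2  139.9   94.7   10.  -111.8]
cm [ 5.03 14.01 -2.06] rv [ 0.0046 -0.0407  0.079 ] |deg| 5.1
cm [  9.4   13.74 -11.06] rv [ 0.0046 -0.0407  0.079 ] |deg| 5.1
```

Emit:
drive_tool --translation '[[1,3,0.5],[2,6,1],[3,9,1],[4,11.5,1],[5,14,0],[5,14,-1],[5,14,-2],[5,14,-2]]' --twist '[[0,-0.01,0.02],[0,-0.02,0.04],[0,-0.03,0.06],[0.005,-0.04,0.08],[0.005,-0.04,0.08],[0.005,-0.04,0.08],[0.005,-0.04,0.08],[0.005,-0.04,0.08]]' --claw '[-1,-1,-1,-1,-1,-1,-1,-1]'

```text
time: 2.52
tool_pos: [0.4838, 0.1286, 0.2469]
ee_rot: [89.9, 64.3, -3.4]
contact_force: [-0.4, 0.4, -0.4]
opening: 0.0877
```

```bash
python3 - <<'E'
from h import *
print(env.sense()["joints"].round(1));go(toolrot(-3.5,26),[.485,.1284,.248]);go(toolrot(-3.5,26),[.5287,.1257,.158])
E
```

```text
[ -23.9   25.6   -6.9  132.9   91.9   16.6 -121.5]
cm [ 0.12 -0.02  0.11] rv [ 0.0005 -0.0048 -0.0037] |deg| 0.3
cm [ 4.49 -0.29 -8.89] rv [ 0.0005 -0.0048 -0.0037] |deg| 0.3
```

Emit:
drive_tool --translation '[[1,-0.06,-2],[2,-0.12,-4],[3,-0.18,-6],[3.7,-0.22,-7.4],[4.2,-0.25,-8.4],[4.45,-0.27,-8.9],[4.45,-0.27,-8.9],[4.45,-0.27,-8.9]]' --twist '[[0,-0.005,-0.004],[0,-0.005,-0.004],[0,-0.005,-0.004],[0,-0.005,-0.004],[0,-0.005,-0.004],[0,-0.005,-0.004],[0,-0.005,-0.004],[0,-0.005,-0.004]]' --claw '[-1,-1,-1,-0.7,-0.5,-0.5,-0.5,-0.5]'

```text
time: 3.18
tool_pos: [0.5291, 0.1251, 0.16]
ee_rot: [90.1, 63.8, -3.6]
contact_force: [-1.3, -0.3, -1.0]
opening: 0.0661
```

```bash
python3 - <<'E'
from h import *
s=env.sense();print(s["joints"].round(1),s["opening"]);go(toolrot(-3.5,26),[.5287,.1257,.158])
a=vision.capture("top")[0][150:220,225:315];b=vision.capture("side")[0][165:235,255:345]
cv2.imwrite("pics/g1.png",np.vstack([cv2.resize(x,None,fx=4.2,fy=4.2,interpolation=cv2.INTER_CUBIC) for x in(a,b)]))
E
```

```text
[ -14.1   39.3  -17.8  131.3  118.    27.  -145.2] 0.06607403814648007
cm [-0.04  0.06 -0.2 ] rv [-0.0004  0.0031  0.0026] |deg| 0.2
```

View pics/g1.png

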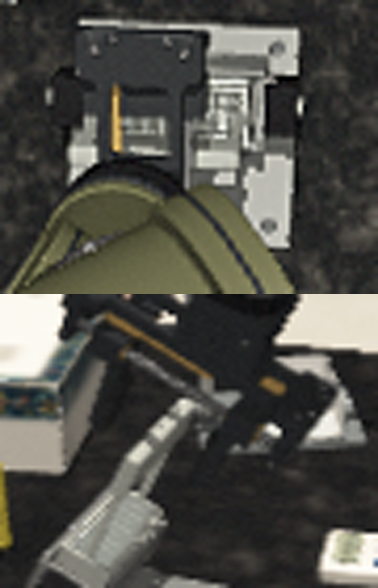

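The top crop shows the gripper above the bar, slightly left of it. The side crop shows the bar between the two fingers. Closing gently first.

Emit:
drive_tool --translation '[[0,0.05,-0.1],[0,0.05,-0.1],[0,0.05,-0.1],[0,0.05,-0.1],[0,0.05,-0.1],[0,0.05,-0.1],[0,0.05,-0.1],[0,0.05,-0.1]]' --twist '[[0,0,0],[0,0,0],[0,0,0],[0,0,0],[0,0,0],[0,0,0],[0,0,0],[0,0,0]]' --claw '[0,0.3,0.5,0.7,0.8,1,1,1]' --force 15

```text
time: 3.95
tool_pos: [0.5292, 0.126, 0.1586]
ee_rot: [90.1, 63.8, -3.5]
contact_force: [-0.6, -0.8, 0.0]
opening: 0.0149
```

Emit:
drive_tool --translation '[[0,0,0],[0,0,0],[0,0,0],[0,0,0],[0,0,0]]' --twist '[[0,0,0],[0,0,0],[0,0,0],[0,0,0],[0,0,0]]' --claw '[1,1,1,1,1]' --force 50

```text
time: 4.37
tool_pos: [0.5285, 0.126, 0.1583]
ee_rot: [90.1, 63.9, -3.5]
contact_force: [-2.2, -0.3, -1.4]
opening: 0.0116
```

Emit:
drive_tool --translation '[[-0.13,0.01,0.27],[-0.26,0.02,0.54],[-0.39,0.02,0.81],[-0.52,0.03,1.08],[-0.7,0.04,1.44],[-0.87,0.05,1.8],[-1.09,0.07,2.25],[-1.31,0.08,2.7]]' --twist '[[0,0,0],[0,0,0],[0,0,0],[0,0,0],[0,0,0],[0,0,0],[0,0,0],[0,0,0]]' --claw '[1,1,1,1,1,1,1,1]' --force 60

```text
time: 5.03
tool_pos: [0.516, 0.1269, 0.1865]
ee_rot: [90.2, 63.8, -3.5]
contact_force: [-0.9, 0.0, -3.9]
opening: 0.0114
```

```bash
python3 - <<'E'
from h import *
s=env.sense();print(s["joints"].round(1),s["contact_force"],s["torque"]);go(toolrot(-3.5,26),[.5287,.1257,.158])
E
```

```text
[ -16.5   35.2  -15.4  132.2  113.6   24.  -142. ] [-0.9477177   0.04671672 -3.86813818] [-0.00696222  0.72237909 -0.04959698]
cm [ 1.27 -0.12 -2.85] rv [-0.001   0.0041  0.0021] |deg| 0.3
```

Emit:
drive_tool --translation '[[-0.26,0.02,0.54],[-0.52,0.03,1.08],[-0.78,0.05,1.6],[-1.05,0.06,2.16],[-1.31,0.08,2.7],[-1.57,0.1,3.24],[-1.84,0.11,3.78],[-1.84,0.11,3.78]]' --twist '[[0,0,0],[0,0,0],[0,0,0],[0,0,0],[0,0,0],[0,0,0],[0,0,0],[0,0,0]]' --claw '[1,1,1,1,1,1,1,1]'

```text
time: 5.7
tool_pos: [0.4974, 0.1282, 0.2246]
ee_rot: [90.2, 63.7, -3.4]
contact_force: [-0.1, -0.1, -2.0]
opening: 0.0113
```

```bash
python3 - <<'E'
from h import *
s=env.sense();print(s["joints"].round(1),s["contact_force"],s["torque"])
a=vision.capture("top")[0][150:220,225:315];b=vision.capture("side")[0][165:255,235:345]
cv2.imwrite("pics/g2.png",np.hstack([cv2.resize(x,(int(x.shape[1]*378/x.shape[0]),378),interpolation=cv2.INTER_CUBIC)[:,:400] for x in(a,b)]))
E
```

```text
[ -21.5   29.3   -9.5  132.9  104.2   18.9 -133.7] [-0.12197063 -0.10462872 -2.00185137] [0.03220854 0.69371778 0.02492772]
```

View pics/g2.png

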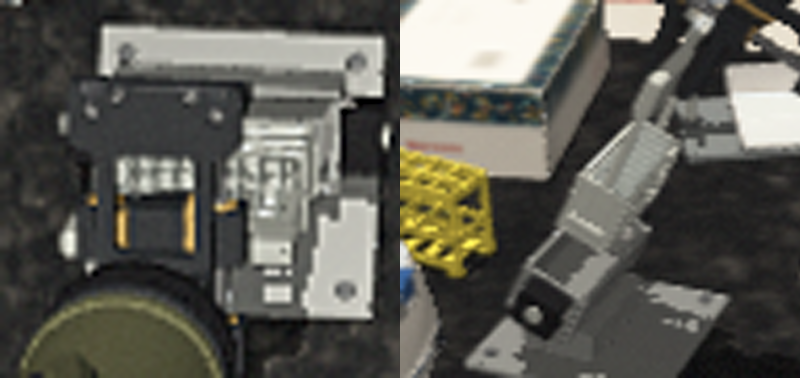

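The rack is gripped and clear of the pocket (side crop: its underside near (600,230) sits above the dock mouth). Next I lift and level it.

Emit:
drive_tool --translation '[[-0.4,0.05,1],[-1,0.08,2.4],[-1.4,0.1,4],[-1.4,0.1,6],[-1.4,0.1,8],[-1.4,0,10],[-1.4,0,12],[-1.4,0,13]]' --twist '[[0,0,0],[0,0,0],[0,0,0],[0.002,0.03,0],[0.004,0.07,0],[0.007,0.11,0],[0.01,0.16,0],[0.012,0.2,0]]' --claw '[1,1,1,1,1,1,1,1]'

```text
time: 6.47
tool_pos: [0.4914, 0.1182, 0.3319]
ee_rot: [85.3, 71.0, -9.3]
contact_force: [1.0, -2.2, -3.5]
opening: 0.0115
```

```bash
python3 - <<'E'
from h import *
s=env.sense();print(s["joints"].round(1),s["contact_force"],s["torque"])
go(toolrot(-3.5,0),[.48,.128,.365]);go(toolrot(24.4,0),[.4301,-.2723,.365])
W=cloud("top",np.load("top0.npz")["d"]);v,u=np.mgrid[:400,:640]
m=(abs(v-220)<14)&(abs(u-449)<16)&(W[...,2]>.095);print("cap",W[m].mean(0),np.ptp(W[m],0),m.sum())
E
```

```text
[-10.8  18.6 -20.  118.1  33.7  33.6 -60.3] [ 0.96767057 -2.20915215 -3.52934991] [-0.18108373  0.31898507 -0.10959265]
cm [-1.14  0.98  3.31] rv [0.0503 0.327  0.0201] |deg| 19.0
cm [ -6.13 -39.05   3.31] rv [-0.0303  0.3331  0.5026] |deg| 34.6
cap [ 0.43581614 -0.3564499   0.13233714] [0.13145751 0.38071422 1.2896813 ] 146
```

Emit:
drive_tool --translation '[[0,0,0],[0,0,0.2],[0,0,0.5],[0,0,0.8],[0,0,1],[0,0,1],[0,0,1],[0,0,1]]' --twist '[[0,0,0],[0,0.04,0],[0.005,0.09,0],[0.01,0.14,0],[0.013,0.19,0],[0.016,0.23,0],[0.016,0.25,0],[0.016,0.25,0]]' --claw '[1,1,1,1,1,1,1,1]'

```text
time: 7.13
tool_pos: [0.4941, 0.1176, 0.3409]
ee_rot: [69.6, 84.7, -25.1]
contact_force: [-0.4, -0.3, -2.7]
opening: 0.0114
```

```bash
python3 - <<'E'
from h import *
s=env.sense();print(s["joints"].round(1),s["contact_force"],s["torque"])
go(toolrot(-3.5,0),[.48,.128,.365]);go(toolrot(24.4,0),[.4301,-.2723,.365])
W=cloud("top",np.load("top0.npz")["d"]);v,u=np.mgrid[:400,:640]
m=(abs(v-220)<14)&(abs(u-449)<16)&(W[...,2]>.095)&(W[...,2]<.13)&(W[...,0]>.38)&(W[...,0]<.48);print("cap",np.median(W[m],0),W[m].min(0),W[m].max(0),m.sum())
E
```

```text
[ -2.8  23.6 -26.7 105.   18.6  51.9 -43.3] [-0.4095516  -0.26540873 -2.71611083] [ 0.06163304  0.05094261 -0.01626599]
cm [-1.41  1.04  2.41] rv [0.0383 0.084  0.0205] |deg| 5.4
cm [ -6.4  -38.99   2.41] rv [0.0171 0.0918 0.5071] |deg| 29.5
cap [ 0.43754961 -0.36096986  0.11614422] [ 0.42261132 -0.37843887  0.0960162 ] [ 0.45361863 -0.34770358  0.12314662] 144
```

Emit:
drive_tool --translation '[[0,-0.8,0.8],[0,-2.2,1.6],[-0.3,-4.2,2.4],[-0.7,-6.7,2.4],[-1.1,-9.2,2.4],[-1.5,-11.7,2.4],[-1.9,-14.2,2.4],[-2.3,-16.7,2.4]]' --twist '[[0.005,0.02,0.01],[0.01,0.04,0.02],[0.015,0.06,0.04],[0.017,0.08,0.07],[0.017,0.09,0.1],[0.017,0.09,0.13],[0.017,0.09,0.17],[0.017,0.09,0.21]]' --claw '[1,1,1,1,1,1,1,1]'

```text
time: 7.8
tool_pos: [0.4695, -0.05, 0.3654]
ee_rot: [-15.7, 89.2, -98.1]
contact_force: [0.4, 0.1, -3.0]
opening: 0.0115
```

Emit:
drive_tool --translation '[[-0.4,-2.5,0],[-0.9,-5,0],[-1.4,-7.5,0],[-1.9,-10,0],[-2.4,-12.5,0],[-2.9,-15,0],[-3.4,-17.5,0],[-3.8,-19.5,0]]' --twist '[[0,0,0.04],[0,0,0.08],[0,0,0.12],[0,0,0.16],[0,0,0.2],[0,0,0.24],[0,0,0.27],[0,0,0.3]]' --claw '[1,1,1,1,1,1,1,1]'

```text
time: 8.47
tool_pos: [0.4308, -0.2457, 0.3652]
ee_rot: [-29.5, 89.2, -94.8]
contact_force: [0.6, 0.1, -2.1]
opening: 0.0114
```

```bash
python3 - <<'E'
from h import *
s=env.sense();print(s["joints"].round(1),s["contact_force"],s["torque"])
go(toolrot(24.4,0),[.4301,-.2723,.365])
E
```

```text
[ 45.7  23.5 -32.6 101.   15.4  59.6  32.2] [ 0.61609697  0.08902804 -2.10005072] [ 0.00025576 -0.0860071   0.06732172]
cm [-0.07 -2.66 -0.02] rv [ 0.014  -0.0012 -0.0044] |deg| 0.8
```

Emit:
drive_tool --translation '[[0,-0.8,0],[0,-1.4,0],[0,-1.6,0],[0,-1.6,0],[0,-1.6,0],[0,-1.6,0]]' --twist '[[0.01,0,0],[0.014,0,0],[0.014,0,0],[0.014,0,0],[0.014,0,0],[0.014,0,0]]' --claw '[1,1,1,1,1,1]'

```text
time: 8.97
tool_pos: [0.4329, -0.2575, 0.3667]
ee_rot: [135.9, 89.7, 70.8]
contact_force: [0.4, 0.0, -3.0]
opening: 0.0113
```

```bash
python3 - <<'E'
from h import *
s=env.sense();print(s["joints"].round(1),s["contact_force"],s["torque"])
go(toolrot(24.4,0),[.4301,-.2723,.365])
M=rackrot(24.4,0).as_matrix();o=s["tool_pos"]-M@np.array([0,0,.1265])
def dr(p,n):
    f=5;off=(290,90);c=cv2.resize(p[90:200,290:410],None,fx=f,fy=f,interpolation=cv2.INTER_CUBIC)
    for z,h in((0,.02),(.112,.006),(.146,.006)):
        q=proj(n,[o+M@np.array([x*h,y,z]) for x,y in((-1,-.05),(1,-.05),(1,.05),(-1,.05))])
        cv2.polylines(c,[((q-off)*f).astype(np.int32)],True,(0,0,255),1)
    return c
cv2.imwrite("pics/s3.png",dr(vision.capture("side")[0],"side"))
E
```

```text
[ 47.4  24.4 -32.8  99.4  14.6  60.6  34.5] [ 0.42841189  0.00863593 -2.95347283] [-0.06163539 -0.1318509   0.01925648]
cm [-0.28 -1.48 -0.17] rv [-0.0045  0.0016 -0.0081] |deg| 0.5
```

View pics/s3.png

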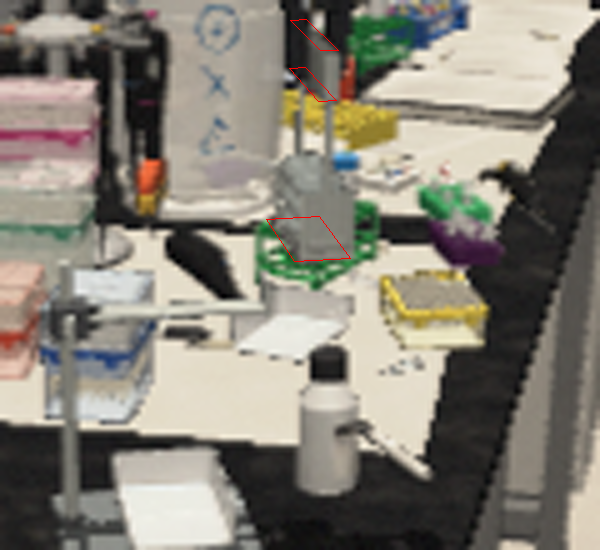

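The side crop shows the rack hanging level, and the predicted outlines match it (underside edge near (325,260), bar near (315,85)). Now I descend between the hook tip and the bottle.

Emit:
drive_tool --translation '[[-0.2,-0.8,0],[-0.3,-1.5,0],[-0.3,-1.5,-1.5],[-0.3,-1.5,-3],[-0.3,-1.5,-4.5],[-0.3,-1.5,-6],[-0.3,-1.5,-7],[-0.3,-1.5,-7]]' --twist '[[-0.004,0,-0.004],[-0.004,0,-0.008],[-0.004,0,-0.008],[-0.004,0,-0.008],[-0.004,0,-0.008],[-0.004,0,-0.008],[-0.004,0,-0.008],[-0.004,0,-0.008]]' --claw '[1,1,1,1,1,1,1,1]'

```text
time: 9.68
tool_pos: [0.428, -0.2743, 0.2947]
ee_rot: [-152.5, 89.8, 141.7]
contact_force: [-0.7, 0.1, -3.3]
opening: 0.0114
```

```bash
python3 - <<'E'
from h import *
s=env.sense();print(s["joints"].round(1),s["contact_force"],s["torque"])
go(toolrot(24.4,0),[.4301,-.2723,.2365])
E
```

```text
[ 47.   29.2 -30.5 105.2  18.6  50.7  32. ] [-0.6901784   0.09959951 -3.3450453 ] [-0.01463598 -0.08064047 -0.02621918]
cm [ 0.21  0.2  -5.82] rv [-0.0019 -0.0025  0.0029] |deg| 0.2
```

Emit:
drive_tool --translation '[[0.1,0.1,-1],[0.15,0.2,-2.2],[0.15,0.2,-3.4],[0.15,0.2,-4.6],[0.15,0.2,-5.5],[0.15,0.2,-5.8],[0.15,0.2,-5.8],[0.15,0.2,-5.8]]' --twist '[[0,0,0],[0,0,0],[0,0,0],[0,0,0],[0,0,0],[0,0,0],[0,0,0],[0,0,0]]' --claw '[1,1,1,1,1,1,1,1]'

```text
time: 10.35
tool_pos: [0.4314, -0.2721, 0.239]
ee_rot: [67.4, 89.9, 1.7]
contact_force: [-0.1, 0.7, -2.8]
opening: 0.0118
```

```bash
python3 - <<'E'
from h import *
s=env.sense();print(s["joints"].round(1),s["contact_force"],s["torque"])
go(toolrot(24.4,0),[.528,-.25,.2365])
a=vision.capture("top")[0][150:250,370:470];b=vision.capture("side")[0][120:210,290:390]
cv2.imwrite("pics/g4.png",np.hstack([cv2.resize(x,(400,int(x.shape[0]*400/x.shape[1])),interpolation=cv2.INTER_CUBIC)[:360] for x in(a,b)]))
E
```

```text
[ 44.8  33.4 -28.1 109.4  22.4  42.6  28.2] [-0.07232746  0.69923835 -2.76734769] [ 0.00782958 -0.14132404  0.00539213]
cm [ 9.66  2.21 -0.25] rv [-0.0001  0.0023  0.0021] |deg| 0.2
```

View pics/g4.png

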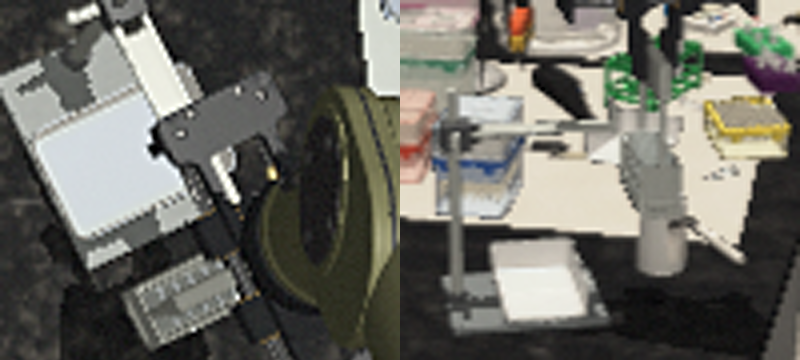

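The top crop shows the rack at (185,305) clear of the tray and the tip at (225,170). The side crop shows the hook tip (615,125) at window height and the bottle still standing. Threading now.

Emit:
drive_tool --translation '[[0.6,0.27,-0.1],[1.4,0.63,-0.2],[2.3,1.03,-0.2],[3.3,1.35,-0.2],[4.5,1.55,-0.2],[5.7,1.75,-0.2],[6.9,1.95,-0.2],[8,2.1,-0.2]]' --twist '[[0,0,0],[0,0,0],[0,0,0],[0,0,0],[0,0,0],[0,0,0],[0,0,0],[0,0,0]]' --claw '[1,1,1,1,1,1,1,1]'

```text
time: 11.12
tool_pos: [0.513, -0.2498, 0.2366]
ee_rot: [86.2, 89.8, 20.6]
contact_force: [0.5, -1.0, -3.3]
opening: 0.0114
```

Emit:
drive_tool --translation '[[0.8,0.05,0],[1.4,0.1,0],[1.7,0.1,-0.3],[1.7,0.1,-0.6],[1.7,0.1,-0.9],[1.7,0.1,-1.2],[1.7,0.1,-1.2],[1.7,0.1,-1.2]]' --twist '[[0,0,0],[0,0,0],[0,0,0],[0,0,0],[0,0,0],[0,0,0],[0,0,0],[0,0,0]]' --claw '[1,1,1,1,1,1,1,1]'

```text
time: 11.78
tool_pos: [0.5273, -0.2501, 0.2243]
ee_rot: [115.3, 90.0, 49.6]
contact_force: [0.2, 0.6, -3.6]
opening: 0.0118
```

```bash
python3 - <<'E'
from h import *
s=env.sense();print(s["joints"].round(1),s["contact_force"],s["torque"])
go(toolrot(24.4,0),[.528,-.25,.1995])
a=vision.capture("top")[0][130:230,360:460];b=vision.capture("side")[0][120:210,290:390]
cv2.imwrite("pics/g5.png",np.hstack([cv2.resize(x,(400,int(x.shape[0]*400/x.shape[1])),interpolation=cv2.INTER_CUBIC)[:360] for x in(a,b)]))
E
```

```text
[ 36.3  39.6 -26.7  98.   22.7  47.9  23.7] [ 0.23120877  0.60755786 -3.59273332] [ 0.05727078 -0.13098264 -0.02994612]
cm [ 0.07  0.01 -2.48] rv [-0.0005  0.0004  0.0025] |deg| 0.1
```

View pics/g5.png

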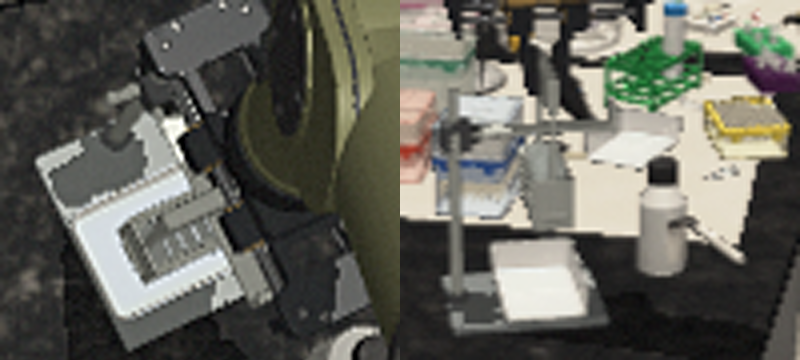

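The side crop shows the hook running through the window, with the rack at (550,185) over the tray. Lowering onto the hook.

Emit:
drive_tool --translation '[[0,0,-0.5],[0,0,-1],[0,0,-1.4],[0,0,-1.7],[0,0,-2],[0,0,-2.1],[0,0,-2.1],[0,0,-2.1]]' --twist '[[0,0,0],[0,0,0],[0,0,0],[0,0,0],[0,0,0],[0,0,0],[0,0,0],[0,0,0]]' --claw '[1,1,1,1,1,1,1,1]'

```text
time: 12.55
tool_pos: [0.528, -0.2499, 0.2036]
ee_rot: [81.6, 89.9, 15.9]
contact_force: [0.6, 0.0, -3.4]
opening: 0.0119
```

Emit:
drive_tool --translation '[[0,0,-0.1],[0,0,-0.2],[0,0,-0.2],[0,0,-0.2],[0,0,-0.2]]' --twist '[[0,0,0],[0,0,0],[0,0,0],[0,0,0],[0,0,0]]' --claw '[1,1,1,1,1]'

```text
time: 12.97
tool_pos: [0.5279, -0.25, 0.2017]
ee_rot: [80.0, 89.9, 14.3]
contact_force: [0.2, 0.7, -2.8]
opening: 0.0115
```

Emit:
drive_tool --translation '[[0,0,-0.1],[0,0,-0.15],[0,0,-0.2],[0,0,-0.2],[0,0,-0.2]]' --twist '[[0,0,0],[0,0,0],[0,0,0],[0,0,0],[0,0,0]]' --claw '[1,1,1,1,1]'

```text
time: 13.38
tool_pos: [0.5279, -0.2499, 0.1995]
ee_rot: [85.3, 89.9, 19.6]
contact_force: [-0.3, -0.2, -2.1]
opening: 0.0114
```

Emit:
drive_tool --translation '[[0,0,-0.05],[0,0,-0.1],[0,0,-0.1],[0,0,-0.1]]' --twist '[[0,0,0],[0,0,0],[0,0,0],[0,0,0]]' --claw '[1,1,1,1]'

```text
time: 13.72
tool_pos: [0.528, -0.25, 0.199]
ee_rot: [71.3, 89.9, 5.6]
contact_force: [-0.8, 0.6, 1.7]
opening: 0.0115
```

Emit:
drive_tool --translation '[[0,0,0.03],[0,0,0.03],[0,0,0.03],[0,0,0.03]]' --twist '[[0,0,0],[0,0,0],[0,0,0],[0,0,0]]' --claw '[1,1,1,1]' --force 3

```text
time: 14.05
tool_pos: [0.528, -0.25, 0.199]
ee_rot: [76.6, 89.9, 10.9]
contact_force: [-1.6, -0.6, 0.9]
opening: 0.0121
```

Emit:
drive_tool --translation '[[0,0,0],[0,0,0],[0,0,0],[0,0,0],[0,0,0],[0,0,0],[0,0,0],[0,0,0]]' --twist '[[0,0,0],[0,0,0],[0,0,0],[0,0,0],[0,0,0],[0,0,0],[0,0,0],[0,0,0]]' --claw '[0.72,0.7,0.65,0.6,0.5,0.4,0.3,0.3]'

```text
time: 14.72
tool_pos: [0.5279, -0.2499, 0.1989]
ee_rot: [82.2, 89.9, 16.5]
contact_force: [-0.6, 0.7, -0.5]
opening: 0.0308
```

```bash
python3 - <<'E'
from h import *
s=env.sense();print(s["opening"],s["contact_force"],s["torque"])
b=vision.capture("side")[0][110:200,290:390]
cv2.imwrite("pics/g6.png",cv2.resize(b,None,fx=5,fy=5,interpolation=cv2.INTER_CUBIC))
E
```

```text
0.030797530122635544 [-0.63830803  0.67611322 -0.52145669] [-0.01213258 -0.11843249 -0.0307738 ]
```

View pics/g6.png

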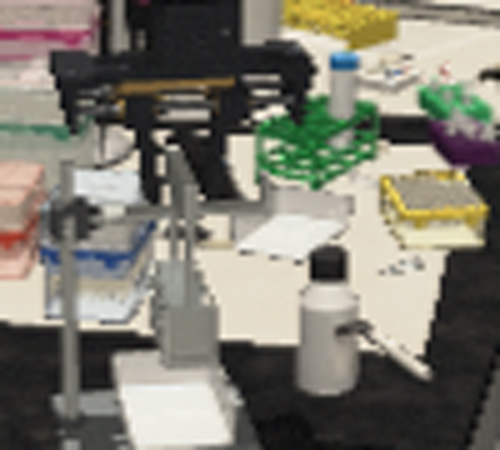

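The rack hangs on the hook (bar at (185,190), basket at (185,310) over the tray) with the fingers open on both sides. Retreating straight up.

Emit:
drive_tool --translation '[[0,0,0],[0,0,0.4],[0,0,1],[0,0,1.8],[0,0,2.8],[0,0,4],[0,0,5.5],[0,0,7]]' --twist '[[0,0,0],[0,0,0],[0,0,0],[0,0,0],[0,0,0],[0,0,0],[0,0,0],[0,0,0]]' --claw '[0.1,0.1,0.1,0.1,0.1,0.1,0.1,0.1]'

```text
time: 15.43
tool_pos: [0.528, -0.2499, 0.2705]
ee_rot: [73.5, 89.9, 7.8]
contact_force: [0.1, -0.6, 0.5]
opening: 0.0398
```

Emit:
drive_tool --translation '[[0,0,2],[0,0,4],[0,0,6],[0,2,7.5],[-1,5,8],[-2,8,8],[-3,11,8],[-4,14,8]]' --twist '[[0,0,0],[0,0,0],[0,0,0],[0,0,0],[0,0,0],[0,0,0],[0,0,0],[0,0,0]]' --claw '[0.1,0.1,0.1,0.1,0.1,0.1,0.1,0.1]'

```text
time: 16.1
tool_pos: [0.4875, -0.1086, 0.3502]
ee_rot: [67.2, 89.8, 1.5]
contact_force: [1.0, 0.4, -0.8]
opening: 0.0396
```

Emit:
drive_tool --translation '[[-1,3,0],[-2,6,0],[-3,8,0],[-3,8,0],[-3,8,0],[-3,8,0],[-3,8,0],[-3,8,0]]' --twist '[[0,0,0],[0,0,0],[0,0,0],[0,0,0],[0,0,0],[0,0,0],[0,0,0],[0,0,0]]' --claw '[0.1,0.1,0.1,0.1,0.1,0.1,0.1,0.1]'

```text
time: 16.77
tool_pos: [0.4583, -0.0312, 0.3489]
ee_rot: [72.5, 89.9, 6.6]
contact_force: [0.3, -0.4, 0.1]
opening: 0.0396
```

```bash
cat > chk.py <<'E'
from h import *
import sys
ps=[]
for i in range(6):
    b=vision.capture("side")[0];ps.append(b.astype(int))
print("max diff rack region side",[int(abs(ps[i]-ps[0])[120:205,295:350].max()) for i in range(6)])
t,d=vision.capture("top");a0=np.load("top0.npz")["p"];b0=np.load("side0.npz")["p"]
for n,(v,u) in dict(timer=(236,318),cup=(239,194),bottle=(222,449)).items():
    print(n,np.median(abs(t.astype(int)-a0)[v-12:v+12,u-12:u+12]).round(1),(abs(t.astype(int)-a0)[v-12:v+12,u-12:u+12].max(2)>40).mean().round(3))
W=cloud("top",d);v,u=np.mgrid[:400,:640]
m=(W[...,2]>.205)&(abs(W[...,0]-.528)<.06)&(abs(W[...,1]+.25)<.055)&(W[...,2]<.24);P=W[m];print(m.sum(),P.mean(0).round(4),cv2.minAreaRect((P[:,:2]*1000).astype(np.float32)))
c=P.mean(0);ax=np.array([-.413,.911]);s=(P[:,:2]-c[:2])@ax;print("bar slope deg",np.degrees(np.arctan(np.polyfit(s,P[:,2],1)[0])))
cv2.imwrite(sys.argv[1],np.hstack([cv2.resize(t[130:230,360:460],(400,400),interpolation=cv2.INTER_CUBIC),cv2.resize(b[110:210,290:390],(400,400),interpolation=cv2.INTER_CUBIC)]))
print(env.sense()["time"],env.sense()["contact_force"])
E
python3 chk.py pics/f1.png
```

```text
max diff rack region side [0, 8, 9, 9, 18, 18]
timer 76.0 0.845
cup 1.0 0.0
bottle 2.0 0.003
230 [ 0.5235 -0.2506  0.2174] ((500.7091979980469, -261.24163818359375), (71.92236328125, 98.81163787841797), 23.859254837036133)
bar slope deg -0.14602839116768532
17.1167 [ 0.04208174  0.28052459 -0.21836094]
```

View pics/f1.png

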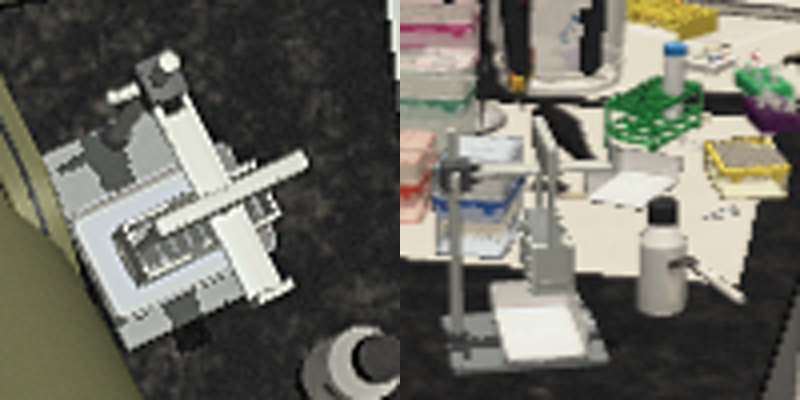

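The rack hangs square across the hook, level to -0.15°. A slight residual motion may remain and the arm hides the timer in the top view, so I'll wait and recheck.

Emit:
drive_tool --translation '[[-1,3,0],[-2,6,0],[-3,9,0],[-3,12,0],[-3,15,0],[-3,18,0],[-3,20,0],[-3,20,0]]' --twist '[[0,0,0],[0,0,0],[0,0,0],[0,0,0],[0,0,0],[0,0,0],[0,0,0],[0,0,0]]' --claw '[0.1,0.1,0.1,0.1,0.1,0.1,0.1,0.1]'

```text
time: 17.78
tool_pos: [0.4274, 0.1753, 0.3494]
ee_rot: [129.4, 89.7, 64.1]
contact_force: [-0.2, -0.2, 0.7]
opening: 0.0396
```

Emit:
drive_tool --translation '[[0,0,0],[0,0,0],[0,0,0],[0,0,0],[0,0,0],[0,0,0],[0,0,0],[0,0,0]]' --twist '[[0,0,0],[0,0,0],[0,0,0],[0,0,0],[0,0,0],[0,0,0],[0,0,0],[0,0,0]]' --claw '[0.1,0.1,0.1,0.1,0.1,0.1,0.1,0.1]'

```text
time: 18.45
tool_pos: [0.428, 0.1698, 0.3489]
ee_rot: [79.6, 89.9, 13.9]
contact_force: [0.5, 0.5, 0.1]
opening: 0.0397
```

Emit:
drive_tool --translation '[[0,0,0],[0,0,0],[0,0,0],[0,0,0],[0,0,0],[0,0,0],[0,0,0],[0,0,0]]' --twist '[[0,0,0],[0,0,0],[0,0,0],[0,0,0],[0,0,0],[0,0,0],[0,0,0],[0,0,0]]' --claw '[0.1,0.1,0.1,0.1,0.1,0.1,0.1,0.1]'

```text
time: 19.12
tool_pos: [0.4279, 0.1701, 0.3489]
ee_rot: [84.7, 89.9, 19.0]
contact_force: [-0.5, -0.6, 0.8]
opening: 0.0396
```

```bash
sed -i 's/range(6)/range(20)/g' chk.py; cat >> chk.py <<'E'
b0=b0.astype(int)
print("side timer changed",(abs(b-b0)[218:238,328:354].max(2)>40).mean().round(3))
E
python3 chk.py pics/f2.png
```

```text
max diff rack region side [0, 11, 11, 10, 9, 11, 11, 12, 10, 11, 13, 12, 12, 12, 10, 10, 10, 11, 10, 10]
timer 2.0 0.0
cup 37.0 0.53
bottle 2.0 0.003
234 [ 0.5244 -0.2497  0.2173] ((500.5211486816406, -260.6762390136719), (71.95565795898438, 100.10200500488281), 23.567607879638672)
bar slope deg -1.0126420711309014
20.1667 [ 0.3943874  -0.14975618 -0.73183134]
side timer changed 0.0
```

```bash
python3 -c "
from rig import order
print(order.sign_off())"
```

```text
the job is handed in; nothing more can be done
None
```

The slide rack now hangs by its handle on the retort-stand hook, over the drip tray, and the job is handed in at about 20 s of the 51 s allowed. I pulled it straight out along its 26° slope, levelled it, threaded it over the turned-up end past the bottle, set it down mid-arm, let go and backed away.

- **Stillness:** side pictures over the last second showed only flat noise, so the rack has stopped swinging.
- **Position:** the bar lies square across the hook. Its visible top is centred 4 mm or less from the hook middle.
- **Level:** two readings of the bar's slope were -0.15° and -1.0°. The difference is about what the depth noise would give, so it is level to about 1°.
- **Bystanders:** the timer and bottle are unchanged in the last pictures. The cup was unchanged in the check before that, but the parked arm hid it in the final one, so that last reading disagreed because the view was blocked.
- **Forces:** the readings at the end of each move stayed within a few newtons. The peak when the clip let go was not recorded.

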